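Gather the clay knobs in one corner of the tote

TASK

Take the little white basket out of the blue tote by its bail, hang it by the bail on the steel hook and let go of it. Then lift the tote well clear of the table by its carrying bar, tip it so that all three clay knobs slide together into the corner with the yellow cap, and finish holding the tote still in the air, leaning steeply enough towards that corner that the knobs stay there; spill none and leave everything else standing where it is.

Things in the scene. Friction and masses are not known exactly. Their poses are not given: they have to be found in the camera images.
- tote: blue plastic parts tote with a wooden carrying bar, 200 long (own x) x 150 wide (own y) x 50 mm deep, walls and floor 4 mm thick, about 0.32 kg, smooth inside; loose. Origin under the middle of its floor, z up. Its bar is carried by an upright 36 mm wide in the middle of each end wall, rising to 110 mm. The corner at -x, -y wears a yellow cap; it faces the robot's right at the start (yaw within 0.35 rad)
- tote_bar (a point): middle of the tote's carrying bar, 98 mm above its underside: a straight wooden bar along the tote's x, 190 mm long, 16 mm wide (across, the tote's y) and 20 mm tall (88 to 108 mm above the underside), free all round
- tote_corner (a point): inner corner of the tote at the yellow cap, 20 mm above the tote's underside; axes as the tote's
- tote_corner_under (a point): outer underside corner of the tote at the yellow cap: the lowest point of the tote when it leans that way
- basket: small empty white metal basket, 96 (own x) x 54 (own y) x 45 mm tall, about 90 g, with a rigid steel bail; loose, stands at the start on the tote's floor beside the carrying bar, at the tote's +y side near its -x end, its long axis along the tote's x. Origin under its middle, z up
- basket_bail (a point): middle of the basket's bail, 160 mm above the basket's underside: a round bar 7 mm thick along the basket's x, level and straight for 78 mm (39 mm to each side of this point), then bending down to the basket's two ends
- hook: steel hook stand, fixed: a round foot of 100 mm, an upright post of 16 mm and 310 mm tall at the origin, and one hook bar 8 mm thick that leaves the post along its own -x at 290 mm height, level for 78 mm, then turned up; the turned-up end is 94 mm from the post's axis and tops out 316 mm above the table. Origin on the table under the post, z up
- hook_seat (a point): the place on the hook bar where a bail should hang: the bar's middle line, 60 mm out from the post's axis, 290 mm above the table (the bar's upper side is 4 mm higher); own -x points out along the hook, own y across it
- knob_1_mid (a point): one of three loose dark-brown glazed clay knobs (morel shaped, flat underneath), 36 mm across and 36 mm tall, 30 to 40 g; this point is on its axis, 18 mm above its underside; starts standing on the tote's floor; slides when the floor leans some 15 to 20 degrees, and a little more gathers it surely, may topple and roll, which is fine
- knob_2_mid (a point): one of three loose dark-brown glazed clay knobs (morel shaped, flat underneath), 34 mm across and 47 mm tall, 30 to 40 g; this point is on its axis, 18 mm above its underside; starts standing on the tote's floor; slides when the floor leans some 15 to 20 degrees, and a little more gathers it surely, may topple and roll, which is fine
- knob_3_mid (a point): one of three loose dark-brown glazed clay knobs (morel shaped, flat underneath), 33 mm across and 37 mm tall, 30 to 40 g; this point is on its axis, 18 mm above its underside; starts standing on the tote's floor; slides when the floor leans some 15 to 20 degrees, and a little more gathers it surely, may topple and roll, which is fine
- knob_1: the knob whose middle is knob_1_mid; origin at the middle of its underside
- knob_2: the knob whose middle is knob_2_mid; origin at the middle of its underside
- knob_3: the knob whose middle is knob_3_mid; origin at the middle of its underside
- tub_blue: pale blue open tub, 64 mm across and 66 mm tall, a bystander: leave it alone
- tape_roll: roll of dark brown tape lying flat, 60 mm across and 24 mm tall, a bystander: leave it alone
- jar: small stoneware jar, brown below and cream above, 61 mm across and 66 mm tall, a bystander: leave it alone
Mind the look-alikes: they are no part of the job. Leave any purple or turquoise look-alike of the knob_1 alone.

How it is judged:
On the way:
1. the basket hangs by its bail on the hook, let go (horizontal distance between basket_bail and hook_seat below 0.05 m and z of basket_bail in the frame of hook_seat between -0.01 and 0.03 m and contact force between basket and hook above 0.3 N and contact force between basket and the arm below 0.05 N and angle between basket's own z axis and vertical below 0.6 rad), for 0.2 s.
At the end, for the whole second after the job is handed in: Basket hangs on the hook by its bail (within 50 mm of the seat, leaning <0.6 rad), untouched. Tote held still by the gripper, lowest corner over 30 mm up, leaning 0.3 to 1.0 rad, at least 0.17 rad along both length and width to the yellow corner; all three knobs at rest within 105 mm of its inside (all of step 1 and linear speed of basket below 0.1 m/s and height (world z) of tote_corner_under above 0.03 m and contact force between tote and the fingers above 1 N and angle between tote's own x axis and vertical below 1.4 rad and angle between tote's own y axis and vertical below 1.4 rad and angle between tote's own z axis and vertical between 0.3 and 1 rad and linear speed of tote below 0.03 m/s and distance between each of knob_1_mid, knob_2_mid, knob_3_mid and tote_corner below 0.105 m and linear speed of each of knob_1, knob_2, knob_3 below 0.05 m/s); the arm keeps its last pose, push and grip.
It fails at once if a knob falls out of the tote (distance between any of knob_1_mid, knob_2_mid, knob_3_mid and tote above 0.17 m).
It fails at once if a bystander is moved more than 30 mm (distance of any of tub_blue, tape_roll, jar from where it was at the start of the episode above 0.03 m).
It also fails if it takes over 58 s, if anything falls off the work surface, if the arm or the gripper's body presses on something with over 40 N, if the wrist force passes 120 N, or if a joint passes its speed limit or range.

ROBOT

A 6-joint arm with a two-finger parallel gripper is mounted at the origin on a cart in front of the work surface, level with it; the furniture and walls round the work are solid. World frame = base frame: x ahead of the robot, y to its left, z up, the work surface at z = 0. Lengths are in m, angles in rad, forces in N, time in s.
With the tool pointing down it reaches from about 0.35 to 0.775 m from the base axis. Payload 7.3 kg.
Tool frame: the origin (TCP) lies midway between the tips of the shut fingers; the grasp point (between the pads) lies grasp_offset behind it (grasp_offset is the distance from the TCP to the grasp point, in m); z points along the fingers, y is the line along which they close (so a half turn about z gives the same grasp; the last joint's range is limited). The gripper opens to 92 mm and grips with 3 to 60 N. Pads are 19 mm wide; open, the fingers measure 130 mm over their backs; the gripper's body (75 mm by 190 mm) begins 47 mm behind the grasp point.
Start: joints at [-1.449, 0.342, 1.524, -0, 1.275, -0.146], TCP at [0.139, -0.506, 0.194] pointing down, gripper open.
Joint ranges: [-2.53, 2.53], [-0.77, 2.02], [0.04, 2.7], [-1, 4.14], [0.28, 2.66], [-3.11, 3.11]. Speed limits (rad/s): [2.57, 2.57, 3.14, 3.14, 3.14, 3.14].

INTERFACE

Orientations are given as [roll, pitch, yaw] about the fixed x, y, z axes, in that order (R = Rz(yaw) Ry(pitch) Rx(roll)).
In Python, from cell import * gives the robot as it stands.
- The arm moves only by the tool step_arm, never from a script. Its argument "plan" is a list of rows, each a list of 5 numbers: the closure, from -1 (fully open) to 1 (shut), then the shift along the tool's x, y, z in m, then the turn about the tool's z in rad. In form: [[hand, x, y, z, twist], ...]. A call has 1 to 20 rows; each row is the pose to reach, as a shift and turn from the pose commanded when the call began, along the tool's axes at that moment; what a row does not reach only later rows make up. A row lasts 1/8 s, in which the tool goes at most 62.5 mm and 10.7 degrees, less where a joint would pass 70% of its speed; a pose out of reach is approached as far as the arm can. A call with a gripper value outside its range is refused whole. The fingers move at their own pace and stop on an object; "grip_force" is the grip in N (left out, the last holds). Time passes only in rows, so rows that repeat a pose let the fingers close. It gives the time, the measured TCP pose, the force, the opening and the grip force at its end, in the units of the state.
- observe(): the state, without advancing time (a new reading comes with each control period).
- read_camera(name): name is "scene" or "top" or "wrist"; returns a dict with "img" (420x560x3 uint8, red, green, blue), "range_z" (420x560 float32, m along the optical axis (not along the pixel's ray), 0 where there is no reading), "fx", "fy", "cx", "cy" (pixels), "R" (3x3) and "t" (3): a world point X has camera coordinates R X + t; the wrist camera has in their place "T_tool_cam" (4x4, takes a point from camera to tool coordinates, whose origin is the TCP and whose axes are the flange's). Camera axes: x right, y down, z forward; pixel columns grow to the right and rows downward; lengths in m; the calibration is good to about 2 mm. A picture is of the moment at which its call begins: read the wrist's pose just before it.
- hand_in(): hands the job in; it is judged then, once.
The state is a dict: "time": time; "qpos": joint angles; "qvel": joint speeds; "joint_efforts": joint torques, N m; "tool_pos": TCP position; "tool_rot": TCP orientation; "contact_force": force on the tool from outside, world axes, zero at the start; "torque": the same for the moment, N m; "opening": finger opening in m; "grip_force": force on a finger pad.
Only numpy, scipy, OpenCV 4.12 (cv2) and the standard library are available. Lean on these libraries where they do the work, as an engineer would, in place of code of your own. Each camera call takes 0.05 s, during which the arm holds its last target. There are 200 camera calls.

## Working session

There is one attempt and no reset: what is moved stays moved. The work goes in short steps, Python scripts to look and compute and a tool call to move; the robot and the scene stay as the last step left them, time stands still between calls to the robot, and variables do not carry over. Pictures are saved under pics/ and viewed, at most 13 in all, crops included, and the job is handed in when it is done.

Besides the shell and the picture viewer there is one more tool, called after "Request:" by a JSON object that holds its "api" and its "payload", one argument or row to a line. step_arm: Moves the arm, as the interface text tells. Its arguments: {"type":"object","properties":{"plan":{"type":"array","items":{"type":"array","items":{"type":"number"}}},"grip_force":{"type":"number"}},"required":["plan"]}

```bash
ls; mkdir -p pics; cat > h.py <<'E'
from cell import *
import numpy as np, cv2
from scipy.spatial.transform import Rotation as Ro
def snap(n,name=None):
    s=observe(); c=read_camera(n)
    if name: cv2.imwrite('pics/'+name,c['img'][:,:,::-1])
    H,W=c['range_z'].shape
    v,u=np.mgrid[:H,:W]; z=c['range_z']
    P=np.stack([(u-c['cx'])/c['fx']*z,(v-c['cy'])/c['fy']*z,z],-1)
    if 'R' in c: X=(P-c['t'])@c['R']
    else:
        T=np.array(c['T_tool_cam']); Rt=Ro.from_euler('xyz',s['tool_rot']).as_matrix()
        X=(P@T[:3,:3].T+T[:3,3])@Rt.T+np.array(s['tool_pos'])
    X[z==0]=np.nan
    return c['img'],X
E
python3 - <<'E'
from h import *
for n in('top','scene'):
    im,X=snap(n,n+'1.png'); np.save(n+'1.npy',X)
s=observe(); print(s); 
import cell; print([a for a in dir(cell) if not a.startswith('__')], globals().get('grasp_offset'))
c=read_camera('wrist');print(c['T_tool_cam'])
E
```

```text
pics
{'time': 0.1, 'qpos': array([-1.44897737e+00,  3.42624769e-01,  1.52490925e+00,  2.76482253e-05,
        1.27533946e+00, -1.46009463e-01]), 'qvel': array([-0.00064257, -0.00138078, -0.00278214,  0.00082361,  0.00038676,
        0.00018686]), 'joint_efforts': array([ 3.22597538e-03, -4.32004023e+01, -2.44695157e+01,  7.19255162e-02,
        5.24943159e-02, -4.91762910e-05]), 'tool_pos': array([ 0.13891411, -0.50589574,  0.19363341]), 'tool_rot': array([-3.14032931e+00, -2.12506070e-04,  2.67820221e-01]), 'contact_force': array([ 0.27540141, -0.05522763,  1.06593754]), 'torque': array([-0.03291038, -0.00660516,  0.02444731]), 'grip_force': 0.0, 'opening': 0.09151215908846239}
['IKError', 'grasp_offset', 'hand_in', 'observe', 'read_camera'] 0.0188
[[ 8.64346646e-04 -9.51521479e-01 -3.07581092e-01  8.41423011e-02]
 [ 9.99999429e-01  1.01567343e-03 -3.31909001e-04 -1.38862101e-03]
 [ 6.28220487e-04 -3.07580629e-01  9.51521814e-01 -1.90514368e-01]
 [ 0.00000000e+00  0.00000000e+00  0.00000000e+00  1.00000000e+00]]
```

View pics/top1.png

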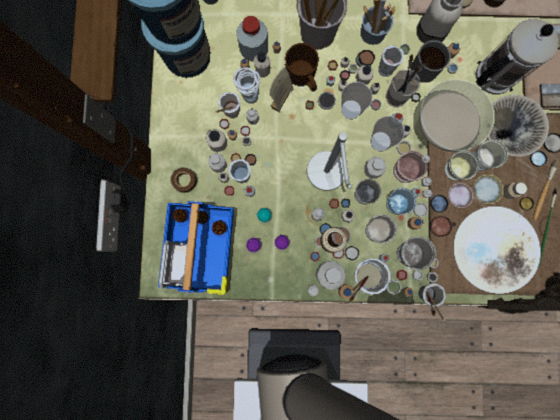

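View pics/scene1.png

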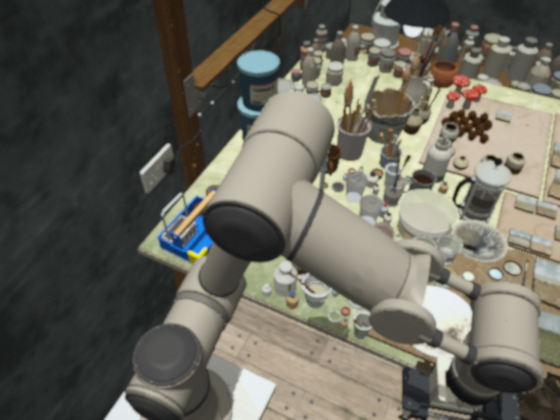

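Top view: the tote is at (200,248) with its yellow cap at (217,285), the white basket at (174,262), and the knobs at (181,215), (202,215) and (220,228). The hook foot is at (323,170) and its post top near (342,140). The look-alikes are purple (253,244) and (282,242) and turquoise (264,215). For the hook, the nearby upright bottles are not it. For the basket, only one white wire thing sits in the tote.

```bash
cat > m.py <<'E'
from h import *
X=np.load('top1.npy'); im=cv2.imread('pics/top1.png')
c=read_camera('top'); print('fx',c['fx'],'campos',-c['R'].T@c['t'])
for n,(u,v) in dict(cap=(217,285),bar1=(194,210),bar2=(187,285),k1=(181,215),k2=(202,215),k3=(220,228),foot=(318,172),hook=(342,140),h2=(335,165),h3=(346,180),tape=(173,180),pillar=(140,160),purple=(253,244),turq=(264,215),tubq=(240,172),beam=(125,140)).items(): print(n,X[v,u].round(3))
# hook region points by height
sub=X[120:200,300:365].reshape(-1,3); 
for lo,hi in((.02,.1),(.1,.2),(.2,.28),(.28,.3),(.3,.34)):
    q=sub[(sub[:,2]>lo)&(sub[:,2]<hi)]; print(lo,hi,len(q), q.round(3)[:: max(1,len(q)//12)].tolist())
# bar line
t=X[195:300,150:245].reshape(-1,3); q=t[(t[:,2]>.1)&(t[:,2]<.118)]
print('bar n',len(q),q.mean(0))
r=cv2.minAreaRect((q[:,:2]*1000).astype(np.float32)); print(r)
q=t[(t[:,2]>.125)&(t[:,2]<.22)];print('bail',len(q),q.round(3).tolist()[::5])
q=t[(t[:,2]>.044)&(t[:,2]<.056)]; r=cv2.minAreaRect((q[:,:2]*1000).astype(np.float32)); print('rim',r)
a=im[100:310,140:380]; cv2.imwrite('pics/crop.png',cv2.resize(a,None,fx=2.8,fy=2.8,interpolation=2))
E
python3 m.py
```

```text
fx 436.76840124901213 campos [0.43272719 0.04754672 1.08094329]
cap [0.374 0.207 0.004]
bar1 [0.545 0.25  0.107]
bar2 [0.378 0.259 0.103]
k1 [0.539 0.293 0.046]
k2 [0.541 0.244 0.038]
k3 [0.511 0.2   0.037]
foot [ 0.658 -0.035  0.01 ]
hook [ 0.654 -0.054  0.313]
h2 [ 0.676 -0.077  0.011]
h3 [ 0.584 -0.064  0.295]
tape [0.628 0.322 0.023]
pillar [0.652 0.37  0.127]
purple [0.474 0.12  0.036]
turq [0.544 0.096 0.033]
tubq [0.652 0.159 0.02 ]
beam [0.67  0.37  0.223]
0.02 0.1 172 [[0.664, -0.048, 0.085], [0.655, -0.056, 0.093], [0.654, -0.056, 0.075], [0.655, -0.056, 0.048], [0.632, -0.142, 0.051], [0.627, -0.135, 0.037], [0.625, -0.138, 0.022], [0.618, -0.141, 0.02], [0.604, -0.12, 0.055], [0.607, -0.143, 0.022], [0.594, -0.122, 0.057], [0.592, -0.125, 0.038], [0.59, -0.138, 0.023]]
0.1 0.2 82 [[0.665, -0.048, 0.19], [0.661, -0.048, 0.171], [0.654, -0.057, 0.2], [0.655, -0.052, 0.187], [0.656, -0.049, 0.176], [0.665, -0.048, 0.129], [0.655, -0.056, 0.172], [0.654, -0.053, 0.163], [0.656, -0.05, 0.147], [0.66, -0.048, 0.122], [0.656, -0.06, 0.139], [0.654, -0.056, 0.136], [0.655, -0.055
[... 1457 characters left out ...]
47, 0.3, 0.166], [0.445, 0.297, 0.169], [0.443, 0.296, 0.166], [0.441, 0.294, 0.163], [0.436, 0.298, 0.165], [0.432, 0.299, 0.166], [0.43, 0.297, 0.168], [0.428, 0.295, 0.167], [0.424, 0.3, 0.169], [0.422, 0.298, 0.167], [0.418, 0.3, 0.168], [0.414, 0.303, 0.165], [0.412, 0.3, 0.168], [0.41, 0.297, 0.169], [0.407, 0.297, 0.163], [0.403, 0.299, 0.168], [0.399, 0.301, 0.169], [0.397, 0.299, 0.166], [0.393, 0.304, 0.165], [0.391, 0.301, 0.167], [0.389, 0.299, 0.165], [0.385, 0.301, 0.164], [0.383, 0.298, 0.16], [0.38, 0.299, 0.14], [0.378, 0.3, 0.16], [0.377, 0.298, 0.129], [0.376, 0.299, 0.15]]
rim ((463.7618713378906, 254.98016357421875), (158.0558624267578, 208.283203125), 86.43600463867188)
```

View pics/crop.png

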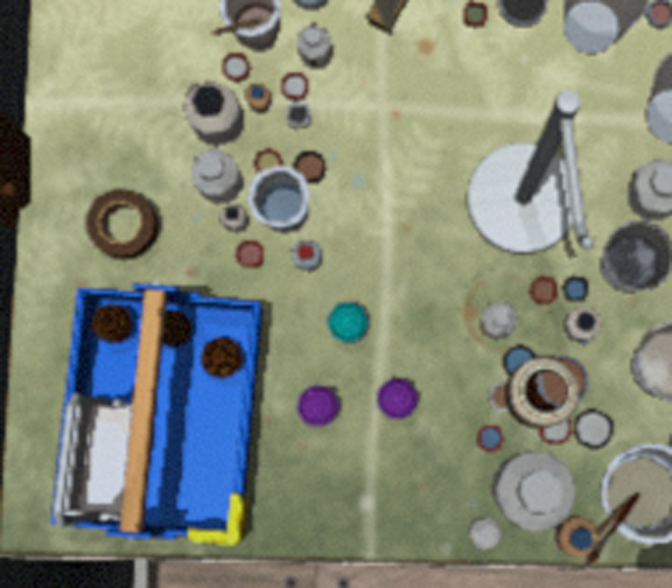

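The crop shows the hook post top at (567,102) with its bar running to an upturned tip at (586,243), towards the robot. The basket bail lies left of the bar, from (72,400) to (62,520). The knobs are at (112,322), (175,327) and (222,356).

```bash
python3 - <<'E'
from h import *
X=np.load('top1.npy')
for p in((108,215),(60,230),(100,120),(130,220),(150,230),(130,140),(60,90),(110,160),(20,60)): print(p,X[p[1],p[0]].round(3))
f=X.reshape(-1,3); f=f[~np.isnan(f).any(1)]
def mx(x0,x1,y0,y1):
    q=f[(f[:,0]>x0)&(f[:,0]<x1)&(f[:,1]>y0)&(f[:,1]<y1)]; return q[q[:,2].argmax()].round(3) if len(q) else None
for y in np.arange(-.5,.5,.1): print(round(y,2),[mx(x,x+.1,y,y+.1) .tolist() if mx(x,x+.1,y,y+.1) is not None else None for x in(.3,.4,.5,.6)])
s=observe();R=Ro.from_euler('xyz',s['tool_rot']).as_matrix();p=np.array(s['tool_pos'])
for w in ((.40,-.25,.33),(.452,.05,.33),(.452,.296,.23)): print(w,(R.T@(np.array(w)-p)).round(3))
E
```

```text
(108, 215) [0.522 0.41  0.185]
(60, 230) [0.478 0.419 0.354]
(100, 120) [0.669 0.367 0.352]
(130, 220) [0.526 0.418 0.031]
(150, 230) [ 0.505  0.378 -0.   ]
(130, 140) [0.673 0.364 0.213]
(60, 90) [0.669 0.37  0.482]
(110, 160) [0.635 0.409 0.195]
(20, 60) [0.669 0.37  0.576]
-0.5 [[0.352, -0.495, 0.035], [0.408, -0.4, 0.028], [0.575, -0.475, 0.036], [0.663, -0.444, 0.091]]
-0.4 [[0.372, -0.318, 0.072], [0.434, -0.37, 0.034], [0.513, -0.369, 0.035], [0.7, -0.328, 0.097]]
-0.3 [[0.316, -0.297, 0.129], [0.489, -0.279, 0.088], [0.509, -0.212, 0.074], [0.67, -0.218, 0.074]]
-0.2 [[0.36, -0.101, 0.147], [0.42, -0.12, 0.085], [0.522, -0.147, 0.073], [0.672, -0.165, 0.069]]
-0.1 [[0.355, -0.091, 0.16], [0.402, -0.076, 0.109], [0.567, -0.067, 0.317], [0.665, -0.06, 0.313]]
-0.0 [[0.367, 0.1, 0.006], [0.48, 0.054, 0.039], [0.547, 0.093, 0.037], [0.636, 0.045, 0.006]]
0.1 [[0.366, 0.183, 0.057], [0.498, 0.181, 0.054], [0.555, 0.173, 0.054], [0.623, 0.153, 0.067]]
0.2 [[0.391, 0.299, 0.168], [0.461, 0.295, 0.171], [0.562, 0.256, 0.113], [0.67, 0.222, 0.076]]
0.3 [[0.389, 0.302, 0.171], [0.403, 0.3, 0.172], [0.6, 0.388, 0.194], [0.692, 0.369, 0.619]]
0.4 [[0.392, 0.419, 0.496], [0.493, 0.418, 0.512], [0.6, 0.419, 0.527], [0.635, 0.401, 0.561]]
(0.4, -0.25, 0.33) [ 0.32  -0.178 -0.136]
(0.452, 0.05, 0.33) [ 0.449 -0.453 -0.136]
(0.452, 0.296, 0.23) [ 0.514 -0.691 -0.035]
```

Request:
{"api": "step_arm", "payload": {
  "plan": [
    [-1, 0, 0, -0.06, 0],
    [-1, 0.06, -0.03, -0.1, 0.1],
    [-1, 0.32, -0.178, -0.136, 0.333],
    [-1, 0.32, -0.178, -0.136, 0.333],
    [-1, 0.32, -0.178, -0.136, 0.333],
    [-1, 0.32, -0.178, -0.136, 0.333],
    [-1, 0.32, -0.178, -0.136, 0.333],
    [-1, 0.32, -0.178, -0.136, 0.333],
    [-1, 0.449, -0.453, -0.136, 0.333],
    [-1, 0.449, -0.453, -0.136, 0.333],
    [-1, 0.449, -0.453, -0.136, 0.333],
    [-1, 0.449, -0.453, -0.136, 0.333],
    [-1, 0.449, -0.453, -0.136, 0.333],
    [-1, 0.514, -0.691, -0.035, 0.333],
    [-1, 0.514, -0.691, -0.035, 0.333],
    [-1, 0.514, -0.691, -0.035, 0.333],
    [-1, 0.514, -0.691, -0.035, 0.333],
    [-1, 0.514, -0.691, -0.035, 0.333],
    [-1, 0.514, -0.691, -0.035, 0.333]
  ]
}}

```text
time: 2.58
tool_pos: [0.4518, 0.2956, 0.2285]
tool_rot: [3.14, 0.001, -0.064]
contact_force: [0.3, 0.4, 0.4]
opening: 0.0915
grip_force: 0.0
```

```bash
cat > w.py <<'E'
from h import *
im,X=snap('wrist','w1.png'); s=observe(); print(s['tool_pos'],s['tool_rot'],s['qpos'].round(2))
q=X.reshape(-1,3); q=q[~np.isnan(q).any(1)]
b=q[(q[:,2]>.12)&(q[:,2]<.185)&(q[:,0]<.56)&(q[:,0]>.33)&(abs(q[:,1]-.3)<.05)]
t=b[b[:,2]>.16]; print(len(b),len(t)); 
if len(t):
  print(t.min(0),t.max(0),t.mean(0)); print(np.polyfit(t[:,0],t[:,1],1))
q2=q[(abs(q[:,2]-.108)<.005)&(abs(q[:,1]-.255)<.04)]; print('bar',q2.min(0),q2.max(0),np.polyfit(q2[:,0],q2[:,1],1))
E
python3 w.py
```

```text
[0.4521746  0.2949321  0.22927692] [ 3.14063050e+00 -4.60295177e-05 -6.55396119e-02] [ 0.44  0.35  1.42 -0.    1.38  2.07]
792 691
[0.3775173  0.29419538 0.160004  ] [0.47126754 0.30628621 0.16908945] [0.42943957 0.29992089 0.16651966]
[-0.07085854  0.33035035]
bar [0.36367613 0.23430646 0.10300807] [0.56436752 0.29449031 0.11187486] [-0.05804343  0.2848242 ]
```

Request:
{"api": "step_arm", "payload": {
  "plan": [
    [-1, 0, -0.003, 0.05, 0],
    [-1, 0, -0.003, 0.079, 0],
    [-1, 0, -0.003, 0.079, 0],
    [1, 0, -0.003, 0.079, 0],
    [1, 0, -0.003, 0.079, 0],
    [1, 0, -0.003, 0.079, 0],
    [1, 0, -0.003, 0.079, 0],
    [1, 0, -0.003, 0.079, 0]
  ],
  "grip_force": 35
}}

```text
time: 3.62
tool_pos: [0.452, 0.2992, 0.1503]
tool_rot: [-3.142, -0.0, -0.065]
contact_force: [-0.7, -0.0, 0.3]
opening: 0.0464
grip_force: 0.0
```

Request:
{"api": "step_arm", "payload": {
  "plan": [
    [1, 0, 0, 0, 0],
    [1, 0, 0, 0, 0],
    [1, 0, 0, 0, 0],
    [1, 0, 0, 0, 0],
    [1, 0, 0, 0, 0],
    [1, 0, 0, -0.03, 0],
    [1, 0, 0, -0.07, 0],
    [1, 0, 0, -0.12, 0],
    [1, 0, 0, -0.175, 0],
    [1, 0, 0, -0.175, 0]
  ]
}}

```text
time: 4.88
tool_pos: [0.4536, 0.2999, 0.3299]
tool_rot: [-3.137, -0.008, -0.065]
contact_force: [0.1, 0.2, -1.0]
opening: 0.0007
grip_force: 0.0
```

```bash
python3 - <<'E'
from h import *
im,X=snap('wrist','w2.png'); s=observe(); p=s['tool_pos'];print(p,s['tool_rot'],s['opening'],s['grip_force'],s['contact_force'])
q=X.reshape(-1,3); q=q[~np.isnan(q).any(1)]
t=q[(q[:,2]>.31)&(q[:,2]<.36)&(abs(q[:,1]-.3)<.02)&(q[:,0]<.435)]
print(len(t),t.min(0),t.max(0),np.polyfit(t[:,0],t[:,2],1),np.polyfit(t[:,0],t[:,1],1))
# bail centre near 26mm behind
R=Ro.from_euler('xyz',s['tool_rot']).as_matrix()
for w in ((.50,-.04,.333),): pass
E
```

```text
[0.45258558 0.29938829 0.32692641] [-3.13964459 -0.00371687 -0.06517597] 0.00032076837509640004 0.0 [ 0.1296729  -1.23951288 -1.0195916 ]Traceback (most recent call last):
  File "<stdin>", line 5, in <module>
    return umr_minimum(a, axis, None, out, keepdims, initial, where)
ValueError: zero-size array to reduction operation minimum which has no identity
```

View pics/w2.png

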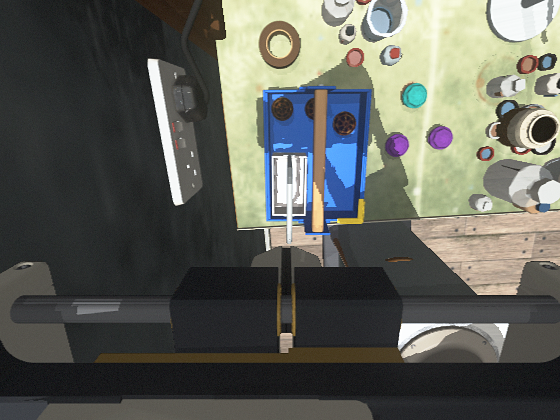

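The wrist view shows the basket still in the tote at (290,185) with its bail at (290,155)–(290,245), and the fingers shut empty. I lifted too early and missed it. I'll re-measure and grip again, deeper and with more time.

```bash
sed 's/w1.png/w3.png/' w.py > w3.py; python3 w3.py
```

```text
[0.45190231 0.29901877 0.32500967] [-3.14156029e+00 -2.59160436e-04 -6.52686541e-02] [ 0.44  0.31  1.21 -0.    1.62  2.08]
469 423
[0.37732176 0.29432923 0.16013505] [0.47200426 0.30695968 0.16909246] [0.42658132 0.3005365  0.16635912]
[-0.07700582  0.33338575]
bar [0.36330013 0.2350392  0.10308228] [0.56571504 0.2945893  0.11182613] [-0.05823616  0.28500976]
```

Request:
{"api": "step_arm", "payload": {
  "plan": [
    [0.1, 0, 0, 0.04, 0],
    [0.1, 0, 0, 0.08, 0],
    [0.1, 0, 0, 0.1, 0],
    [0.1, 0, 0, 0.11, 0],
    [0.1, 0, 0, 0.11, 0],
    [0.1, 0, 0, 0.15, 0],
    [0.1, 0, 0, 0.181, 0],
    [0.1, 0, 0, 0.181, 0],
    [1, 0, 0, 0.181, 0],
    [1, 0, 0, 0.181, 0],
    [1, 0, 0, 0.181, 0],
    [1, 0, 0, 0.181, 0],
    [1, 0, 0, 0.181, 0],
    [1, 0, 0, 0.181, 0],
    [1, 0, 0, 0.181, 0],
    [1, 0, 0, 0.181, 0],
    [1, 0, 0, 0.181, 0]
  ]
}}

```text
time: 7.1
tool_pos: [0.452, 0.2991, 0.1441]
tool_rot: [3.141, 0.0, -0.065]
contact_force: [0.4, -0.3, 0.3]
opening: 0.0006
grip_force: 0.0
```

```bash
python3 w3.py; python3 - <<'E'
from h import *
im,X=snap('top'); q=X[195:300,140:245].reshape(-1,3); t=q[(q[:,2]>.155)&(q[:,2]<.18)]; print(len(t),t.min(0),t.max(0))
a=im[190:310,140:260,::-1]; b=cv2.imread('pics/w3.png')
cv2.imwrite('pics/c3.png',np.hstack([cv2.resize(a,(390,390),interpolation=2),cv2.resize(b,(400,390))]))
E
```

```text
[0.4519735  0.29907258 0.14413515] [ 3.14147787e+00  4.15989340e-05 -6.52289255e-02] [ 0.44  0.42  1.55 -0.    1.17  2.08]
857 615
[0.38069323 0.28852433 0.16003776] [0.47132823 0.31142621 0.18499082] [0.44953018 0.29953196 0.17076871]
[-0.06521483  0.328848  ]
bar [0.40882028 0.23405076 0.10303196] [0.56486069 0.2945827  0.11276769] [-0.05919377  0.28549263]
65 [0.37415522 0.2958092  0.15630961] [0.41161982 0.30461098 0.17086131]
```

View pics/c3.png

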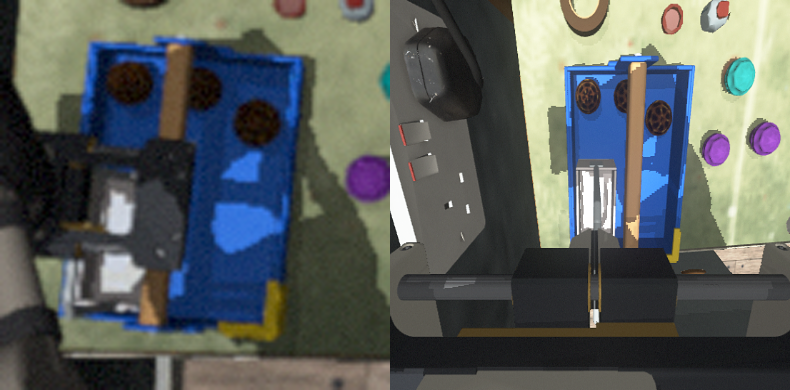

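```bash
python3 - <<'E'
from h import *
im,X=snap('wrist'); s=observe(); R=Ro.from_euler('xyz',s['tool_rot']).as_matrix()
Q=(X-np.array(s['tool_pos']))@R   # tool coords
print(s['opening'])
cv2.imwrite('pics/c4.png',cv2.resize(im[200:360,200:380,::-1],None,fx=3.5,fy=3.5,interpolation=cv2.INTER_NEAREST))
for v in range(200,361,10): print(v,[tuple((Q[v,u]*1000).round().astype(int).tolist()) for u in range(264,314,6)])
E
```

```text
0.0004407196261083626
200 [(-4, -24, 109), (-13, -19, 139), (-12, -12, 137), (-13, -6, 137), (22, 0, 21), (-13, 8, 137), (-12, 14, 136), (-12, 21, 136), (-3, 24, 104)]
210 [(-14, -24, 107), (-24, -19, 137), (-24, -12, 136), (-24, -6, 137), (21, 0, -1), (19, 4, 6), (-24, 14, 137), (-24, 21, 137), (-12, 24, 101)]
220 [(-24, -24, 104), (-36, -19, 137), (-36, -13, 137), (-36, -6, 137), (20, 0, -16), (19, 4, -14), (-36, 15, 138), (-36, 21, 137), (-21, 24, 97)]
230 [(-33, -24, 101), (-48, -19, 136), (-48, -13, 137), (-48, -6, 137), (15, 0, -19), (15, 3, -19), (-48, 15, 137), (-48, 22, 138), (-31, 25, 96)]
240 [(-43, -24, 98), (-61, -20, 137), (-60, -13, 137), (-60, -6, 136), (10, 0, -23), (10, 3, -22), (-61, 15, 138), (-61, 22, 138), (-42, 25, 96)]
250 [(-54, -24, 97), (11, -10, -39), (11, -7, -38), (9, -4, -35), (9, 0, -34), (11, 3, -39), (11, 6, -39), (-74, 22, 138), (-53, 25, 95)]
260 [(11, -12, -50), (11, -9, -51), (11, -6, -50), (9, -3, -46), (9, 0, -47), (11, 3, -50), (11, 6, -50), (11, 9, -50), (11, 12, -50)]
270 [(36, -8, -105), (36, -6, -106), (36, -4, -105), (9, -3, -58), (9, 0, 
[... 662 characters left out ...]
, -6, -122), (30, -4, -121), (25, -3, -115), (26, -1, -116), (28, 1, -119), (30, 2, -121), (32, 4, -123), (31, 5, -122)]
330 [(28, -7, -123), (27, -6, -122), (27, -4, -122), (-8, -3, -78), (-8, 0, -79), (26, 1, -120), (27, 2, -122), (27, 4, -121), (27, 6, -121)]
340 [(24, -7, -122), (24, -6, -122), (24, -4, -122), (-859, -18, 894), (-61, 0, -24), (19, 1, -116), (24, 2, -122), (25, 4, -123), (24, 6, -122)]
350 [(21, -7, -122), (21, -6, -122), (21, -4, -122), (-913, -18, 896), (22, -1, -123), (23, 1, -124), (21, 2, -123), (21, 4, -122), (22, 6, -123)]
360 [(22, -7, -127), (22, -5, -127), (23, -4, -128), (21, -2, -126), (22, -1, -126), (22, 1, -126), (22, 2, -127), (21, 4, -126), (22, 5, -127)]
```

View pics/c4.png

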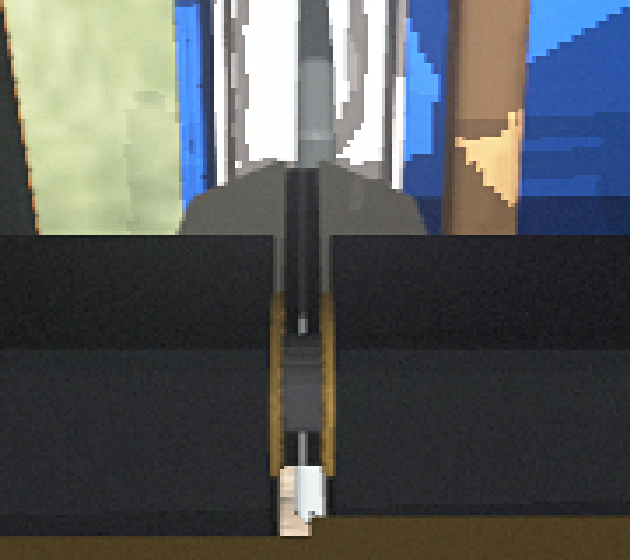

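The bail at crop (317,130) runs straight into the closed fingers, yet the opening reads 0. A small lift will show whether it is held and where the fingertips really are.

Request:
{"api": "step_arm", "payload": {
  "plan": [
    [1, 0, 0, -0.025, 0],
    [1, 0, 0, -0.05, 0],
    [1, 0, 0, -0.05, 0]
  ]
}}

```text
time: 7.62
tool_pos: [0.453, 0.2996, 0.1959]
tool_rot: [-3.14, -0.004, -0.065]
contact_force: [0.6, -0.1, -0.9]
opening: 0.0005
grip_force: 0.0
```

```bash
python3 - <<'E'
from h import *
im,X=snap('wrist','w5.png'); s=observe(); R=Ro.from_euler('xyz',s['tool_rot']).as_matrix()
Q=(X-np.array(s['tool_pos']))@R
print(s['opening'],s['tool_pos'],s['contact_force'],s['grip_force'])
for v in range(150,261,8): print(v,[tuple((Q[v,u]*1000).round().astype(int).tolist()) for u in range(264,314,6)])
c=read_camera('wrist');print(c['fx'],c['cx'],c['cy'])
b=X[(X[...,2]>.15)&(X[...,2]<.25)&(abs(X[...,1]-.299)<.03)]
q=Q.reshape(-1,3);q=q[(abs(q[:,1])<.03)&(abs(q[:,0])<.03)]
for z in range(-60,80,10):
    k=q[(q[:,2]*1000>z)&(q[:,2]*1000<z+10)]
    if len(k): print(z,len(k),(k.min(0)*1000).round(),(k.max(0)*1000).round())
E
```

```text
0.0004993872200195147 [0.4522276  0.29916756 0.19442671] [-0.99115948  0.49152004 -0.12565296] 0.0
150 [(36, -29, 191), (37, -22, 190), (37, -14, 189), (37, -7, 189), (36, 0, 191), (37, 8, 190), (37, 15, 191), (37, 22, 190), (37, 30, 191)]
158 [(27, -29, 189), (27, -22, 190), (27, -14, 190), (27, -7, 191), (27, 0, 190), (27, 8, 191), (27, 15, 190), (27, 23, 191), (27, 30, 191)]
166 [(17, -29, 189), (19, -21, 176), (19, -14, 177), (21, -7, 166), (21, 0, 166), (21, 7, 167), (19, 15, 177), (19, 22, 178), (17, 30, 190)]
174 [(6, -30, 191), (7, -22, 187), (7, -15, 188), (7, -7, 188), (21, 0, 119), (7, 8, 188), (7, 15, 188), (7, 23, 187), (16, 27, 145)]
182 [(-3, -30, 190), (-3, -22, 187), (-3, -15, 187), (-3, -7, 188), (21, 0, 82), (-3, 8, 187), (-3, 16, 188), (-3, 23, 187), (7, 27, 146)]
190 [(-13, -30, 188), (-13, -22, 188), (-13, -15, 187), (-13, -7, 188), (21, 0, 53), (-13, 8, 187), (-13, 16, 186), (-13, 23, 186), (-3, 27, 146)]
198 [(-23, -30, 185), (-24, -22, 187), (-24, -15, 187), (-24, -7, 188), (19, 0, 36), (-24, 8, 187), (-24, 16, 188), (-23, 23, 186), (-24, 31, 190)]
206 [(-33,
[... 704 characters left out ...]
175), (-80, 33, 191)]
246 [(-79, -30, 162), (-74, -21, 151), (-74, -14, 152), (-74, -7, 152), (-17, 0, 27), (-74, 8, 151), (-74, 15, 151), (-73, 22, 150), (-81, 31, 167)]
254 [(11, -13, -44), (12, -10, -45), (11, -7, -44), (10, -4, -42), (10, -1, -42), (11, 2, -45), (12, 6, -45), (12, 9, -46), (12, 12, -46)]
308.84078261377374 285.7991932543299 208.48076108394443
-60 577 [  9. -19. -60.] [ 12.  15. -50.]
-50 461 [  9. -19. -50.] [ 12.  15. -40.]
-40 128 [  9. -11. -40.] [ 12.   7. -34.]
20 353 [-18.  -3.  25.] [16.  4. 30.]
30 114 [ 3. -3. 30.] [22.  4. 40.]
40 29 [18. -3. 40.] [22.  4. 50.]
50 27 [18. -3. 50.] [21.  4. 60.]
60 22 [18. -3. 60.] [22.  4. 69.]
70 17 [20. -2. 71.] [21.  3. 80.]
```

The depth shows the real fingertips ending about 34 mm behind the reported TCP, so both grips closed above the bail. I'll go that much deeper.

Request:
{"api": "step_arm", "payload": {
  "plan": [
    [0.1, 0, 0, 0, 0],
    [0.1, 0, 0, 0, 0],
    [0.1, 0, 0, 0, 0],
    [0.1, 0, 0, 0, 0],
    [0.1, 0, 0.001, 0.03, 0],
    [0.1, 0, 0.001, 0.06, 0],
    [0.1, 0, 0.001, 0.084, 0],
    [0.1, 0, 0.001, 0.084, 0],
    [1, 0, 0.001, 0.084, 0],
    [1, 0, 0.001, 0.084, 0],
    [1, 0, 0.001, 0.084, 0],
    [1, 0, 0.001, 0.084, 0],
    [1, 0, 0.001, 0.084, 0],
    [1, 0, 0.001, 0.084, 0]
  ]
}}

```text
time: 9.48
tool_pos: [0.4522, 0.2981, 0.1106]
tool_rot: [-3.141, -0.001, -0.065]
contact_force: [-0.3, -0.5, 4.8]
opening: 0.0058
grip_force: 34.9
```

Request:
{"api": "step_arm", "payload": {
  "plan": [
    [1, 0, 0, -0.03, 0],
    [1, 0, 0, -0.07, 0],
    [1, 0, 0, -0.12, 0],
    [1, 0, 0, -0.176, 0],
    [1, 0, 0.03, -0.176, 0],
    [1, 0, 0.08, -0.176, -0.15],
    [1, 0, 0.13, -0.176, -0.33],
    [1, 0, 0.18, -0.176, -0.51],
    [1, 0, 0.22, -0.176, -0.69],
    [1, 0, 0.25, -0.176, -0.87],
    [1, 0.02, 0.28, -0.176, -1.05],
    [1, 0.04, 0.3, -0.176, -1.23],
    [1, 0.06, 0.33, -0.176, -1.41],
    [1, 0.068, 0.342, -0.176, -1.58],
    [1, 0.068, 0.342, -0.176, -1.755],
    [1, 0.068, 0.342, -0.176, -1.755]
  ]
}}

```text
time: 11.48
tool_pos: [0.4973, -0.0477, 0.2857]
tool_rot: [-3.141, -0.0, 1.688]
contact_force: [0.5, 0.9, -0.0]
opening: 0.0054
grip_force: 34.9
```

```bash
python3 - <<'E'
from h import *
im,X=snap('wrist','w6.png'); s=observe(); R=Ro.from_euler('xyz',s['tool_rot']).as_matrix()
print(s['opening'],s['tool_pos'],s['tool_rot'],s['contact_force'],s['grip_force'])
Q=(X-np.array(s['tool_pos']))@R
im2,T=snap('top','top6.png')
for nm,A in(('wrist',X),('top',T)):
  q=A.reshape(-1,3); q=q[~np.isnan(q).any(1)]
  h=q[(q[:,2]>.275)&(q[:,2]<.36)&(q[:,0]<.57)&(q[:,0]>.44)&(abs(q[:,1]+.07)<.09)]
  for y in np.arange(-.16,.02,.02):
    k=h[(h[:,1]>y)&(h[:,1]<y+.02)]
    if len(k): print(nm,round(y,2),len(k),k.min(0).round(3),k.max(0).round(3),k.mean(0).round(3))
  p=q[(q[:,2]>.302)&(q[:,2]<.325)&(q[:,0]>.645)&(q[:,0]<.68)&(abs(q[:,1]+.06)<.03)]
  if len(p): print('post',p.min(0),p.max(0))
  p=q[(q[:,2]>.3)&(q[:,2]<.325)&(q[:,0]>.555)&(q[:,0]<.585)&(abs(q[:,1]+.07)<.02)]
  if len(p): print('tip',p.min(0),p.max(0))
cv2.imwrite('pics/c6.png',np.hstack([cv2.resize(im2[120:300,220:400,::-1],(390,390),interpolation=2),cv2.resize(im[:,:,::-1],(400,390))]))
E
```

```text
0.005164668729263803 [ 0.49728443 -0.04753769  0.28583073] [-3.14082019e+00 -2.89512022e-04  1.68616797e+00] [-0.82683673  0.72827522 -0.76423388] 34.94507007300854
wrist -0.1 124 [ 0.498 -0.088  0.34 ] [ 0.505 -0.08   0.343] [ 0.502 -0.084  0.342]
wrist -0.08 241 [ 0.497 -0.08   0.338] [ 0.505 -0.067  0.344] [ 0.501 -0.074  0.342]
wrist -0.06 234 [ 0.494 -0.052  0.34 ] [ 0.501 -0.04   0.344] [ 0.497 -0.045  0.342]
wrist -0.04 2342 [ 0.476 -0.04   0.275] [ 0.516 -0.024  0.36 ] [ 0.496 -0.033  0.333]
tip [ 0.57393351 -0.06370069  0.30006269] [ 0.57700797 -0.06051788  0.30126244]
post [ 0.6542969  -0.06210819  0.3020057 ] [ 0.66941952 -0.04757322  0.31223608]
```

View pics/c6.png

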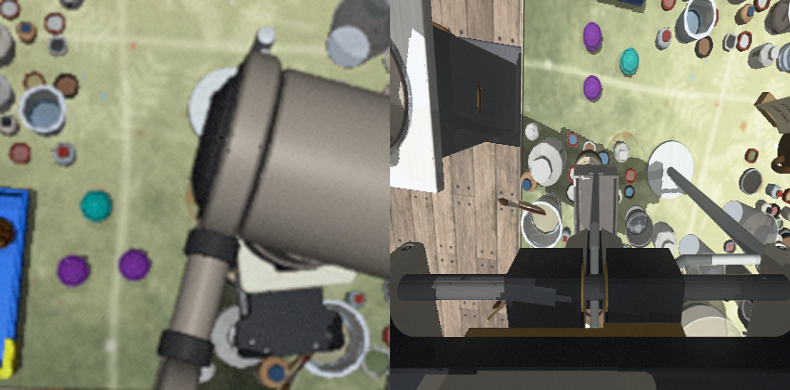

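The basket hangs level from the gripper (right half, at (595,200)), with the hook at (670,165) ahead along tool y. Now I'll slide it onto the hook.

Request:
{"api": "step_arm", "payload": {
  "plan": [
    [1, 0, 0.03, 0, 0],
    [1, 0, 0.06, 0, 0],
    [1, 0, 0.085, 0, 0],
    [1, 0, 0.1015, 0, 0],
    [1, 0, 0.1015, 0, 0],
    [1, 0, 0.1015, 0.02, 0],
    [1, 0, 0.1015, 0.035, 0],
    [1, 0, 0.1015, 0.041, 0],
    [1, 0, 0.1015, 0.041, 0]
  ]
}}

```text
time: 12.7
tool_pos: [0.598, -0.0356, 0.2451]
tool_rot: [-3.141, -0.0, 1.689]
contact_force: [-0.6, -0.1, -1.7]
opening: 0.0056
grip_force: 34.9
```

Request:
{"api": "step_arm", "payload": {
  "plan": [
    [0.7, 0, 0, 0.001, 0],
    [0.3, 0, 0, 0.001, 0],
    [0.3, 0, 0, 0.001, 0],
    [0.3, 0, 0, 0.001, 0],
    [0.3, 0, 0, 0.001, 0],
    [0.3, 0, 0, -0.03, 0],
    [0.3, 0, 0, -0.06, 0],
    [0.3, 0, 0, -0.1, 0],
    [0.3, 0, 0, -0.1, 0]
  ]
}}

```text
time: 13.82
tool_pos: [0.5994, -0.0357, 0.3488]
tool_rot: [3.135, 0.002, 1.69]
contact_force: [0.6, 0.3, 0.2]
opening: 0.0325
grip_force: 0.0
```

```bash
python3 - <<'E'
from h import *
im,X=snap('wrist','w7.png'); s=observe(); print(s['opening'],s['tool_pos'],s['contact_force'],s['qpos'].round(3))
q=X.reshape(-1,3); q=q[~np.isnan(q).any(1)]
h=q[(q[:,2]>.26)&(q[:,2]<.33)&(q[:,0]<.625)&(q[:,0]>.58)&(abs(q[:,1]+.06)<.07)]
for y in np.arange(-.13,.01,.01):
    k=h[(h[:,1]>y)&(h[:,1]<y+.01)]
    if len(k): print(round(y,2),len(k),k.min(0).round(3),k.max(0).round(3),k.mean(0).round(3))
im2,T=snap('scene','s7.png')
E
```

```text
0.03232800122602554 [ 0.59873669 -0.03564307  0.34643908] [-0.99494909 -0.42523666 -0.85640241] [-0.187  0.431  0.98  -0.     1.727 -0.306]
-0.12 1 [ 0.606 -0.111  0.291] [ 0.606 -0.111  0.291] [ 0.606 -0.111  0.291]
-0.11 31 [ 0.603 -0.11   0.292] [ 0.61  -0.1    0.301] [ 0.606 -0.104  0.297]
-0.1 69 [ 0.602 -0.1    0.298] [ 0.609 -0.09   0.302] [ 0.605 -0.095  0.3  ]
-0.09 76 [ 0.6   -0.09   0.296] [ 0.607 -0.08   0.302] [ 0.604 -0.085  0.3  ]
-0.08 81 [ 0.599 -0.08   0.296] [ 0.606 -0.07   0.302] [ 0.603 -0.075  0.3  ]
-0.07 270 [ 0.58  -0.07   0.291] [ 0.624 -0.06   0.302] [ 0.597 -0.063  0.296]
-0.06 317 [ 0.58  -0.06   0.289] [ 0.625 -0.05   0.302] [ 0.606 -0.057  0.295]
-0.05 100 [ 0.596 -0.05   0.297] [ 0.604 -0.04   0.302] [ 0.6   -0.045  0.3  ]
-0.04 104 [ 0.594 -0.04   0.297] [ 0.602 -0.03   0.302] [ 0.598 -0.035  0.3  ]
-0.03 115 [ 0.593 -0.03   0.296] [ 0.601 -0.02   0.303] [ 0.597 -0.025  0.3  ]
-0.02 157 [ 0.592 -0.02   0.26 ] [ 0.6   -0.012  0.299] [ 0.596 -0.015  0.286]
```

The basket hangs level on the hook, with bail top z=0.300–0.302 and its middle near the seat. The tote has to lean about two axes, so I'll check how the arm behaves at its reach limit, going straight up in free space.

Request:
{"api": "step_arm", "payload": {
  "plan": [
    [0.3, 0, 0, -0.06, 0],
    [0.3, 0, 0, -0.12, 0],
    [-0.3, 0, 0, -0.9, 0],
    [-0.3, 0, 0, -0.9, 0],
    [-0.3, 0, 0, -0.9, 0],
    [-0.3, 0, 0, -0.9, 0],
    [-0.3, 0, 0, -0.9, 0],
    [-0.3, 0, 0, -0.9, 0],
    [-0.3, 0, 0, -0.9, 0],
    [-0.3, 0, 0, -0.9, 0]
  ]
}}

```text
time: 15.18
tool_pos: [0.4532, -0.0271, 0.6423]
tool_rot: [3.116, 0.005, 1.69]
contact_force: [0.1, -0.2, -0.4]
opening: 0.0595
grip_force: 0.0
```

```bash
python3 - <<'E'
from h import *
s=observe(); print(s['tool_pos'],s['tool_rot'],s['qpos'].round(3))
E
```

```text
[ 0.4532128  -0.02713772  0.64225966] [3.11612607 0.00464646 1.68972883] [-0.232  0.449  0.037  0.009  2.63  -0.343]
```

Request:
{"api": "step_arm", "payload": {
  "plan": [
    [-0.3, 0, 0, -0.3, 0],
    [-0.3, 0, 0, -0.3, 0]
  ]
}}

```text
time: 15.42
tool_pos: [0.416, -0.025, 0.67]
tool_rot: [3.08, 0.015, 1.689]
contact_force: [0.5, 0.4, 0.1]
opening: 0.0597
grip_force: 0.0
```

Request:
{"api": "step_arm", "payload": {
  "plan": [
    [-0.3, 0, 0, 0, 0]
  ]
}}

```text
time: 15.55
tool_pos: [0.4163, -0.0249, 0.6699]
tool_rot: [3.079, 0.015, 1.689]
contact_force: [-0.1, 1.1, -0.7]
opening: 0.0597
grip_force: 0.0
```

```bash
python3 - <<'E'
from h import *
s=observe(); print(s['tool_pos'],s['tool_rot'],s['qpos'].round(3))
E
```

```text
[ 0.41632334 -0.0248969   0.66986734] [3.07919342 0.01532326 1.68911972] [-0.251  0.384  0.037  0.018  2.657 -0.354]
```

Key finding: pushing against the reach limit tilts the tool, and the tilt carries into the next command. That tilt can lean the tote at the end. Now to the tote bar.

```bash
python3 - <<'E'
from h import *
s=observe(); R=Ro.from_euler('xyz',s['tool_rot']).as_matrix(); p=s['tool_pos']
print('z',R[:,2])
# yaw after twist t about tool z
want=-.058
for t in np.arange(1.6,1.9,.05):
    R2=R@Ro.from_euler('z',t).as_matrix(); print(round(t,2),np.arctan2(R2[1,0],R2[0,0]).round(3),np.arctan2(-R2[0,1]*-1,-R2[1,1]).round(3))
z=R[:,2]
for w in ((.44,.15,.50),(.48,.257,.30),(.48,.257,.15)):
    print(w,(R.T@(np.array(w)-p)).round(3))
G=np.array([.4795,.2568,.098])+.0528*z; print(G,(R.T@(G-p)).round(3))
E
```

```text
z [ 0.06372801 -0.00782461 -0.99793663]
1.6 0.09 0.089
1.65 0.04 0.039
1.7 -0.01 -0.011
1.75 -0.06 -0.061
1.8 -0.11 -0.11
1.85 -0.16 -0.16
(0.44, 0.15, 0.5) [0.173 0.034 0.17 ]
(0.48, 0.257, 0.3) [0.278 0.074 0.371]
(0.48, 0.257, 0.15) [0.28  0.064 0.521]
[0.48286484 0.25638686 0.04530895] [0.281 0.06  0.625]
```

Request:
{"api": "step_arm", "payload": {
  "plan": [
    [-0.3, 0.05, 0.01, 0.04, 0.18],
    [-0.3, 0.1, 0.02, 0.08, 0.36],
    [-0.3, 0.14, 0.03, 0.12, 0.54],
    [-0.3, 0.173, 0.034, 0.17, 0.72],
    [-0.3, 0.19, 0.04, 0.22, 0.9],
    [-0.3, 0.22, 0.05, 0.26, 1.08],
    [-0.3, 0.25, 0.065, 0.3, 1.26],
    [-0.3, 0.278, 0.074, 0.34, 1.44],
    [-0.3, 0.278, 0.074, 0.38, 1.6],
    [-0.3, 0.279, 0.07, 0.43, 1.75],
    [-0.3, 0.28, 0.064, 0.48, 1.75],
    [-0.3, 0.28, 0.064, 0.52, 1.75],
    [-0.3, 0.28, 0.064, 0.52, 1.75]
  ]
}}

```text
time: 17.18
tool_pos: [0.477, 0.2559, 0.1455]
tool_rot: [3.134, -0.053, -0.06]
contact_force: [-0.3, 0.3, 0.4]
opening: 0.0596
grip_force: 0.0
```

```bash
python3 - <<'E'
from h import *
im,X=snap('wrist','w8.png'); s=observe(); p=s['tool_pos']; R=Ro.from_euler('xyz',s['tool_rot']).as_matrix()
print(p,s['tool_rot'],s['qpos'].round(3),s['contact_force'])
q=X.reshape(-1,3); q=q[~np.isnan(q).any(1)]
b=q[(abs(q[:,2]-.107)<.005)&(abs(q[:,1]-.257)<.02)&(q[:,0]>.36)&(q[:,0]<.56)]
f=np.polyfit(b[:,0],b[:,1],1); print(len(b),b.min(0),b.max(0),f, 'y at .48',np.polyval(f,.4795))
G=np.array([.4795,np.polyval(f,.4795),.098])+.0528*R[:,2]; print(G,(R.T@(G-p)).round(4))
h=q[(q[:,2]>.27)&(q[:,2]<.33)&(q[:,0]>.5)]; print(len(h))
E
```

```text
[0.47869979 0.25657557 0.14818221] [ 3.13633917 -0.05768646 -0.05989442] [ 0.37   0.388  1.591 -0.032  1.113  2.014] [-0.01785936 -0.31130393  0.89160344]
4339 [0.36259676 0.23700614 0.10208667] [0.5599879  0.2767503  0.11164204] [-0.05540807  0.28284145] y at .48 0.2562732783876626
[0.48252205 0.25581418 0.04528856] [-0.0021 -0.      0.1029]
636
```

Request:
{"api": "step_arm", "payload": {
  "plan": [
    [-0.3, -0.002, 0, 0.05, 0],
    [-0.3, -0.002, 0, 0.09, 0],
    [-0.3, -0.002, 0, 0.103, 0],
    [1, -0.002, 0, 0.103, 0],
    [1, -0.002, 0, 0.103, 0],
    [1, -0.002, 0, 0.103, 0],
    [1, -0.002, 0, 0.103, 0],
    [1, -0.002, 0, 0.103, 0],
    [1, -0.002, 0, 0.103, 0],
    [1, -0.002, 0, 0.103, 0],
    [1, -0.002, 0, 0.103, 0]
  ],
  "grip_force": 50
}}

```text
time: 18.6
tool_pos: [0.484, 0.256, 0.0473]
tool_rot: [3.138, -0.062, -0.06]
contact_force: [-2.4, -2.6, 6.4]
opening: 0.0158
grip_force: 50.0
```

```bash
cat > fk.py <<'E'
import numpy as np
from scipy.optimize import least_squares
D=[(-1.449,.342,1.524,1.275,.139,-.506,.1936),(.44,.35,1.42,1.38,.4522,.2949,.2293),(.44,.31,1.21,1.62,.4519,.299,.325),(-.187,.431,.98,1.727,.5987,-.0356,.3464),(-.232,.449,.037,2.63,.4532,-.0271,.6423),(-.251,.384,.037,2.657,.4163,-.0249,.6699),(.37,.388,1.591,1.113,.4787,.2566,.1482),(.44,.42,1.55,1.17,.452,.2991,.1441)]
def fk(P,q1,q2,q3,q5):
    r0,z0,L1,L2,de,L3,d=P
    a,b,c=q2,q2+q3+de,q2+q3+q5
    el=np.array([r0+L1*np.sin(a),z0+L1*np.cos(a)]); wr=el+L2*np.array([np.sin(b),np.cos(b)]); t=wr+L3*np.array([np.sin(c),np.cos(c)])
    w=lambda p:np.array([p[0]*np.cos(q1)-d*np.sin(q1),p[0]*np.sin(q1)+d*np.cos(q1),p[1]])
    return w(t),el,wr,t
f=lambda P:np.concatenate([fk(P,*r[:4])[0]-r[4:] for r in D]+[[1e-4*(P[4])]])
best=min((least_squares(f,[r0,.3,.4,.4,de,.3,.07],bounds=([-.3,0,.2,.1,-1.7,.15,-.3],[.3,.7,.9,.9,1.7,.5,.3])) for r0 in(0,.1) for de in(0,-.5,.5,1.)),key=lambda s:s.cost)
P=best.x
if __name__=='__main__':
    print(P.round(3),abs(best.fun).max())
    for q2 in(.384,.2,.1,0,-.1): 
        print(q2,[x.round(3) for x in fk(P,0.0,q2,.045,2.655)], 'tilt',np.pi-(q2+.045+2.655))
E
python3 fk.py
```

```text
[0.004 0.232 0.496 0.382 0.124 0.35  0.076] 0.008710863371353683
0.384 [array([0.411, 0.076, 0.668]), array([0.19 , 0.692]), array([0.39 , 1.017]), array([0.411, 0.668])] tilt 0.057592653589793485
0.2 [array([0.324, 0.076, 0.735]), array([0.102, 0.719]), array([0.24 , 1.075]), array([0.324, 0.735])] tilt 0.2415926535897932
0.1 [array([0.272, 0.076, 0.764]), array([0.053, 0.726]), array([0.155, 1.094]), array([0.272, 0.764])] tilt 0.3415926535897933
0 [array([0.218, 0.076, 0.788]), array([0.004, 0.728]), array([0.068, 1.105]), array([0.218, 0.788])] tilt 0.4415926535897934
-0.1 [array([0.161, 0.076, 0.807]), array([-0.046,  0.726]), array([-0.02 ,  1.107]), array([0.161, 0.807])] tilt 0.5415926535897935
```

Request:
{"api": "step_arm", "payload": {
  "plan": [
    [1, 0, 0, -0.01, 0],
    [1, 0, 0, -0.03, 0],
    [1, 0, 0, -0.06, 0],
    [1, 0, 0, -0.09, 0],
    [1, 0, 0, -0.12, 0],
    [1, 0, 0, -0.15, 0],
    [1, 0, 0, -0.17, 0],
    [1, 0, 0, -0.18, 0]
  ]
}}

```text
time: 19.6
tool_pos: [0.4726, 0.2577, 0.2273]
tool_rot: [3.139, -0.062, -0.06]
contact_force: [0.5, 0.2, -4.8]
opening: 0.0155
grip_force: 50.0
```

The tote is lifted cleanly and weighs about 4.8 N. I'll check the free space before pushing against the outward reach limit.

```bash
python3 - <<'E'
from h import *
X=np.load('top1.npy'); f=X.reshape(-1,3); f=f[~np.isnan(f).any(1)]
for x in np.arange(.5,1.0,.05):
    print(round(x,2),[round(float(q[:,2].max()),2) if len(q:=f[(f[:,0]>x)&(f[:,0]<x+.05)&(f[:,1]>y)&(f[:,1]<y+.05)]) else None for y in np.arange(-.1,.4,.05)])
s=observe(); R=Ro.from_euler('xyz',s['tool_rot']).as_matrix(); p=s['tool_pos']; print(p,R[:,2].round(3))
for w in((.47,.2,.36),(.56,.12,.47),(.62,.10,.5),(.8,.12,.5)): print(w,(R.T@(np.array(w)-p)).round(3))
from fk import *
for z in(.45,.5,.55):
  for q2 in np.arange(.4,1.1,.02):
    t=fk(P,.04,q2,.05,np.pi-q2-.05)
    if abs(t[0][2]-z)<.008: print(z,q2,t[0].round(3),t[1].round(3),t[2].round(3))
E
```

```text
0.5 [0.07, 0.06, 0.01, 0.04, 0.04, 0.05, 0.11, 0.11, 0.05, 0.19]
0.55 [0.32, 0.06, 0.01, 0.03, 0.04, 0.05, 0.11, 0.11, 0.05, 0.19]
0.6 [0.3, 0.02, 0.01, 0.01, 0.07, 0.07, 0.04, 0.03, 0.03, 0.61]
0.65 [0.31, 0.31, 0.01, 0.01, 0.07, 0.07, 0.08, 0.03, 0.36, 0.62]
0.7 [0.02, 0.02, 0.0, 0.01, 0.01, 0.05, 0.07, 0.01, 0.37, 0.39]
0.75 [0.09, 0.01, 0.01, 0.0, 0.06, 0.1, 0.12, 0.01, 0.37, 0.37]
0.8 [0.09, 0.02, 0.02, 0.12, 0.11, 0.11, 0.07, 0.01, 0.37, 0.37]
0.85 [0.09, 0.09, 0.1, 0.12, 0.11, 0.11, 0.01, 0.32, 0.37, 0.37]
0.9 [0.03, 0.09, 0.09, 0.09, 0.09, 0.08, 0.31, 0.33, 0.33, 0.28]
0.95 [0.14, 0.21, 0.14, 0.08, 0.13, 0.12, 0.26, 0.0, None, 0.24]
[0.47261978 0.25774924 0.22727841] [ 0.062 -0.006 -0.998]
(0.47, 0.2, 0.36) [ 0.009  0.058 -0.132]
(0.56, 0.12, 0.47) [ 0.11   0.133 -0.236]
(0.62, 0.1, 0.5) [ 0.173  0.149 -0.262]
(0.8, 0.12, 0.5) [ 0.351  0.119 -0.251]
0.45 0.7800000000000004 [0.661 0.102 0.456] [0.353 0.585] [0.665 0.806]
0.45 0.8000000000000004 [0.672 0.103 0.443] [0.36  0.578] [0.676 0.793]
0.5 0.7000000000000003 [0.613 0.1   0.507] [0.324 0.612] [0.617 0.857]
0.5 0.7200000000000003 [0.625 0.101 0.494] [0.331 0.605] [0.629 0.845]
0.55 0.6200000000000002 [0.561 0.098 0.554] [0.292 0.636] [0.565 0.904]
0.55 0.6400000000000002 [0.574 0.099 0.542] [0.3  0.63] [0.578 0.893]
```

Request:
{"api": "step_arm", "payload": {
  "plan": [
    [1, 0.003, 0.02, -0.02, 0],
    [1, 0.009, 0.058, -0.06, 0.08],
    [1, 0.025, 0.08, -0.1, 0.17],
    [1, 0.045, 0.1, -0.14, 0.26],
    [1, 0.065, 0.115, -0.18, 0.35],
    [1, 0.085, 0.125, -0.21, 0.44],
    [1, 0.105, 0.135, -0.235, 0.53],
    [1, 0.125, 0.14, -0.25, 0.61],
    [1, 0.14, 0.144, -0.257, 0.66],
    [1, 0.15, 0.147, -0.26, 0.685],
    [1, 0.15, 0.147, -0.26, 0.685]
  ]
}}

```text
time: 20.98
tool_pos: [0.5982, 0.1034, 0.494]
tool_rot: [-3.107, -0.048, -0.746]
contact_force: [0.3, 0.5, -3.9]
opening: 0.016
grip_force: 50.0
```

```bash
cat > st.py <<'E'
from h import *
import sys
s=observe(); R=Ro.from_euler('xyz',s['tool_rot']).as_matrix(); z=R[:,2]
print(s['time'],'p',s['tool_pos'].round(3),'q',s['qpos'].round(3),'F',s['contact_force'].round(1),'open',round(s['opening'],4),s['grip_force'])
print('z',z.round(3),'tilt',np.arccos(-z[2]).round(3),'dir',np.arctan2(z[1],z[0]).round(3))
r=np.array([np.cos(s['qpos'][0]),np.sin(s['qpos'][0]),0]); print('outward in tool',(R.T@r).round(3),'up',(R.T@[0,0,1]).round(3))
E
python3 st.py
```

```text
20.975 p [0.598 0.103 0.494] q [ 0.051  0.502  0.465 -0.012  2.116  2.361] F [ 0.3  0.5 -3.9] open 0.016 49.99759018421173
z [ 0.059 -0.007 -0.998] tilt 0.059 dir -0.122
outward in tool [ 0.698 -0.714  0.058] up [ 0.048 -0.034 -0.998]
```

Request:
{"api": "step_arm", "payload": {
  "plan": [
    [1, 0.01, -0.01, 0, 0],
    [1, 0.025, -0.025, 0, 0],
    [1, 0.035, -0.035, 0, 0],
    [1, 0.21, -0.21, 0.02, 0],
    [1, 0.21, -0.21, 0.02, 0]
  ]
}}

```text
time: 21.6
tool_pos: [0.7076, 0.1019, 0.4433]
tool_rot: [-3.08, -0.07, -0.746]
contact_force: [0.2, 0.5, -3.1]
opening: 0.0158
grip_force: 50.0
```

```bash
python3 st.py
```

```text
21.6 p [0.708 0.102 0.443] q [ 0.039  0.803  0.04  -0.007  2.206  2.349] F [ 0.2  0.5 -3.1] open 0.0158 49.99740421772003
z [ 0.093 -0.002 -0.996] tilt 0.093 dir -0.023
outward in tool [ 0.706 -0.702  0.093] up [ 0.07  -0.061 -0.996]
```

Request:
{"api": "step_arm", "payload": {
  "plan": [
    [1, 0.17, -0.17, -0.18, 0],
    [1, 0.17, -0.17, -0.18, 0],
    [1, 0.17, -0.17, -0.18, 0]
  ]
}}

```text
time: 21.98
tool_pos: [0.716, 0.0921, 0.4581]
tool_rot: [-3.042, -0.103, -0.75]
contact_force: [-1.2, -0.1, -4.6]
opening: 0.0156
grip_force: 50.0
```

```bash
python3 st.py
```

```text
21.975 p [0.716 0.092 0.458] q [0.022 0.786 0.036 0.    2.176 2.337] F [-1.2 -0.1 -4.6] open 0.0156 49.997631311416626
z [ 0.143  0.003 -0.99 ] tilt 0.143 dir 0.023
outward in tool [ 0.713 -0.686  0.143] up [ 0.103 -0.099 -0.99 ]
```

Request:
{"api": "step_arm", "payload": {
  "plan": [
    [1, 0.39, -0.37, -0.24, 0],
    [1, 0.39, -0.37, -0.24, 0],
    [1, 0.39, -0.37, -0.24, 0],
    [1, 0.39, -0.37, -0.24, 0]
  ]
}}

```text
time: 22.48
tool_pos: [0.7506, 0.077, 0.439]
tool_rot: [-3.01, -0.13, -0.753]
contact_force: [-0.1, 0.3, -3.8]
opening: 0.0155
grip_force: 50.0
```

```bash
python3 st.py
```

```text
22.475 p [0.751 0.077 0.439] q [-0.003  0.817  0.037  0.01   2.102  2.318] F [-0.1  0.3 -3.8] open 0.0155 49.99742388725281
z [ 0.184  0.008 -0.983] tilt 0.185 dir 0.042
outward in tool [ 0.726 -0.663  0.184] up [ 0.13  -0.13  -0.983]
```

Request:
{"api": "step_arm", "payload": {
  "plan": [
    [1, 0.28, -0.37, -0.27, 0],
    [1, 0.28, -0.37, -0.27, 0],
    [1, 0.28, -0.37, -0.27, 0],
    [1, 0.28, -0.37, -0.27, 0]
  ]
}}

```text
time: 22.98
tool_pos: [0.7598, 0.0912, 0.4502]
tool_rot: [-2.972, -0.162, -0.757]
contact_force: [0.1, 0.8, -3.6]
opening: 0.0156
grip_force: 50.0
```

Request:
{"api": "step_arm", "payload": {
  "plan": [
    [1, 0.28, -0.37, -0.25, 0],
    [1, 0.28, -0.37, -0.25, 0],
    [1, 0.28, -0.37, -0.25, 0],
    [1, 0.28, -0.37, -0.25, 0]
  ]
}}

```text
time: 23.48
tool_pos: [0.7691, 0.1022, 0.4613]
tool_rot: [-2.933, -0.193, -0.764]
contact_force: [0.2, -0.2, -4.4]
opening: 0.016
grip_force: 50.0
```

```bash
python3 st.py
```

```text
23.475 p [0.769 0.102 0.461] q [0.028 0.796 0.037 0.013 2.026 2.35 ] F [ 0.2 -0.2 -4.4] open 0.016 49.99753475189209
z [ 0.279  0.02  -0.96 ] tilt 0.283 dir 0.07
outward in tool [ 0.689 -0.669  0.279] up [ 0.192 -0.203 -0.96 ]
```

Request:
{"api": "step_arm", "payload": {
  "plan": [
    [1, 0.31, -0.35, -0.22, 0],
    [1, 0.31, -0.35, -0.22, 0],
    [1, 0.31, -0.35, -0.22, 0],
    [1, 0.31, -0.35, -0.22, 0]
  ]
}}

```text
time: 23.98
tool_pos: [0.7822, 0.0992, 0.4713]
tool_rot: [-2.894, -0.224, -0.772]
contact_force: [0.4, 0.3, -3.7]
opening: 0.0155
grip_force: 50.0
```

Request:
{"api": "step_arm", "payload": {
  "plan": [
    [1, 0.31, -0.35, -0.2, 0],
    [1, 0.31, -0.35, -0.2, 0],
    [1, 0.31, -0.35, -0.2, 0],
    [1, 0.31, -0.35, -0.2, 0]
  ]
}}

```text
time: 24.48
tool_pos: [0.7944, 0.0974, 0.4833]
tool_rot: [-2.853, -0.256, -0.78]
contact_force: [-0.4, 0.2, -4.1]
opening: 0.0155
grip_force: 50.0
```

Request:
{"api": "step_arm", "payload": {
  "plan": [
    [1, 0.31, -0.36, -0.18, 0],
    [1, 0.31, -0.36, -0.18, 0],
    [1, 0.31, -0.36, -0.18, 0],
    [1, 0.31, -0.36, -0.18, 0]
  ]
}}

```text
time: 24.98
tool_pos: [0.8062, 0.0985, 0.4959]
tool_rot: [-2.811, -0.288, -0.791]
contact_force: [-0.7, -0.2, -4.6]
opening: 0.0155
grip_force: 50.0
```

```bash
python3 st.py; python3 - <<'E'
from h import *
im,X=snap('scene','s9.png'); im2,T=snap('wrist','w9.png')
cv2.imwrite('pics/c9.png',np.hstack([cv2.resize(im[:,:,::-1],(400,300)),cv2.resize(im2[:,:,::-1],(400,300))]))
E
```

```text
24.975 p [0.806 0.098 0.496] q [0.014 0.772 0.037 0.033 1.898 2.345] F [-0.7 -0.2 -4.6] open 0.0155 49.99764025211334
z [ 0.42   0.037 -0.907] tilt 0.435 dir 0.088
outward in tool [ 0.665 -0.617  0.421] up [ 0.284 -0.312 -0.907]
```

View pics/c9.png

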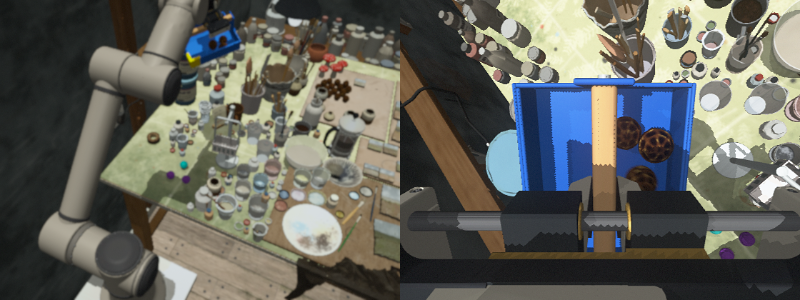

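The scene view shows the tote held tipped at (215,45) and the basket on its hook. In the wrist view all three knobs are already on the low −y side at (628,130), (655,143) and (640,180). A little more lean.

Request:
{"api": "step_arm", "payload": {
  "plan": [
    [1, 0.31, -0.36, -0.15, 0],
    [1, 0.31, -0.36, -0.15, 0],
    [1, 0.31, -0.36, -0.15, 0],
    [1, 0.31, -0.36, -0.15, 0]
  ]
}}

```text
time: 25.58
tool_pos: [0.8195, 0.0997, 0.5075]
tool_rot: [-2.767, -0.32, -0.803]
contact_force: [-0.2, -0.0, -3.3]
opening: 0.0157
grip_force: 50.0
```

Request:
{"api": "step_arm", "payload": {
  "plan": [
    [1, 0.31, -0.36, -0.13, 0],
    [1, 0.31, -0.36, -0.13, 0],
    [1, 0.31, -0.36, -0.13, 0],
    [1, 0.31, -0.36, -0.13, 0]
  ]
}}

```text
time: 26.08
tool_pos: [0.8317, 0.101, 0.521]
tool_rot: [-2.722, -0.352, -0.818]
contact_force: [-0.1, 0.5, -3.9]
opening: 0.0158
grip_force: 50.0
```

Request:
{"api": "step_arm", "payload": {
  "plan": [
    [1, 0, 0, 0, 0],
    [1, 0, 0, 0, 0],
    [1, 0, 0, 0, 0],
    [1, 0, 0, 0, 0],
    [1, 0, 0, 0, 0],
    [1, 0, 0, 0, 0]
  ]
}}

```text
time: 26.82
tool_pos: [0.8318, 0.1009, 0.5211]
tool_rot: [-2.722, -0.352, -0.818]
contact_force: [-0.1, -0.1, -4.3]
opening: 0.0159
grip_force: 50.0
```

```bash
cat > tw.py <<'E'
from h import *
s=observe(); im,X=snap('wrist','w10.png'); R=Ro.from_euler('xyz',s['tool_rot']).as_matrix(); p=s['tool_pos']
Q=(X-p)@R; q=Q.reshape(-1,3); c=im.reshape(-1,3).astype(int)
# tool frame: grasp at z=-.0528; tote x along tool x, tote y = -tool y; origin: bar grasp at +15mm
blue=(c[:,2]>c[:,0]+60)&(abs(q[:,0])<.2)&(abs(q[:,1])<.1)&(q[:,2]<.08)&(q[:,2]>-.05)
fl=q[blue]
from numpy.linalg import lstsq
# floor: RANSAC plane via cv2-free approach
best=None;rng=np.random.default_rng(0)
for _ in range(300):
    a=fl[rng.choice(len(fl),3,False)]; n=np.cross(a[1]-a[0],a[2]-a[0]); L=np.linalg.norm(n)
    if L<1e-6: continue
    n/=L
    if abs(n[2])<.8: continue
    k=(abs((fl-a[0])@n)<.002).sum()
    if best is None or k>best[0]: best=(k,n*np.sign(-n[2]),a[0])
k,n,a=best; up=R@n; print('floor n tool',n.round(3),'inliers',k,'offset z',((a)@n).round(4))
bar=q[(c[:,0]>c[:,2]+50)&(abs(q[:,1])<.013)&(q[:,0]<.12)&(q[:,0]>.012)&(abs(q[:,2]+.06)<.03)]
m=np.polyfit(bar[:,0],bar[:,1],1); mz=np.polyfit(bar[:,0],bar[:,2],1); print('bar slope y,z',m,mz)
tx=np.array([1,m[0],0]);tx-=n*(tx@n);tx/=np.linalg.norm(tx); ty=np.cross(n,tx)
wx,wy=R@tx,R@ty; print('lean total',np.arccos(up[2]).round(3),'x-vert',np.arccos(wx[2]).round(3),'y-vert',np.arccos(wy[2]).round(3))
kn=(abs(c[:,0]-c[:,2])<70)&(c.sum(1)<260)&(c[:,0]>=c[:,2]+5)
# origin: far +x end of bar
O=np.array([0,0,0]); h=(q-a)@n; F=np.stack([q@tx,q@ty,h],1)
end=F[blue&(abs(F[:,2])<.05)]; xmax=np.percentile(end[:,0],99.5); ymin,ymax=np.percentile(end[:,1],[.5,99.5]); print('tote x max',xmax,'y',ymin,ymax)
sel=kn&(F[:,2]>.01)&(F[:,2]<.055)&(F[:,1]>ymin)&(F[:,1]<ymax)&(F[:,0]<xmax)&(F[:,0]>xmax-.2)
print('dark pts',sel.sum(),'x from +end',np.percentile(xmax-F[sel,0],[1,25,50,75,99]).round(3),'y from -y side',np.percentile(F[sel,1]-ymin,[1,25,50,75,99]).round(3))
E
python3 tw.py; python3 st.py
```

```text
floor n tool [ 0.063 -0.004 -0.998] inliers 16761 offset z -0.0434
bar slope y,z [ 0.00585393 -0.00164261] [ 0.06674215 -0.06068018]
lean total 0.497 x-vert 1.279 y-vert 1.181
tote x max 0.07827321903452938 y -0.07530280667362563 0.07863803527508492
dark pts 2567 x from +end [0.036 0.049 0.057 0.065 0.083] y from -y side [0.009 0.027 0.04  0.054 0.064]
26.875 p [0.832 0.101 0.521] q [0.011 0.76  0.037 0.044 1.805 2.346] F [-0.2 -0.5 -4.1] open 0.0154 49.99769747257233
z [ 0.513  0.049 -0.857] tilt 0.541 dir 0.095
outward in tool [ 0.634 -0.578  0.513] up [ 0.345 -0.382 -0.857]
```

View pics/w10.png

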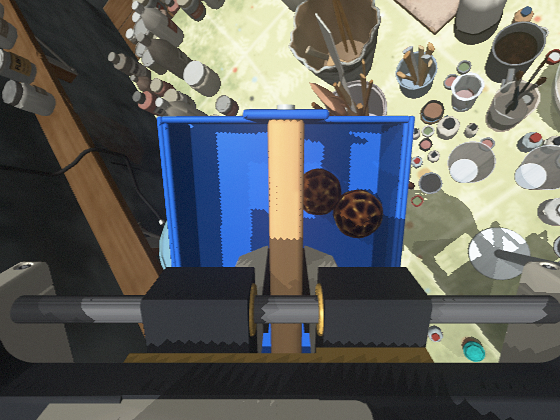

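The wrist view shows two knobs at (322,192) and (357,213), with the third already out of sight towards the corner. The lean is 0.39 across but only 0.29 lengthwise, so I'll twist to give more slope along the length.

Request:
{"api": "step_arm", "payload": {
  "plan": [
    [1, 0, 0, 0, -0.1],
    [1, 0, 0, 0, -0.2],
    [1, 0, 0, 0, -0.3],
    [1, 0, 0, 0, -0.3]
  ]
}}

```text
time: 27.38
tool_pos: [0.8318, 0.101, 0.5211]
tool_rot: [-2.843, -0.458, -0.513]
contact_force: [-0.1, 0.1, -4.3]
opening: 0.0157
grip_force: 50.0
```

```bash
python3 st.py; sed -i 's/w10.png/w11.png/' tw.py; python3 tw.py
```

```text
27.375 p [0.832 0.101 0.521] q [0.012 0.76  0.037 0.044 1.805 2.047] F [-0.1  0.1 -4.3] open 0.0157 49.997191429138184
z [ 0.513  0.049 -0.857] tilt 0.541 dir 0.095
outward in tool [ 0.776 -0.366  0.513] up [ 0.442 -0.264 -0.857]
floor n tool [ 0.065  0.002 -0.998] inliers 16726 offset z -0.0435
bar slope y,z [ 0.00020051 -0.0015256 ] [ 0.06734838 -0.06068473]
lean total 0.487 x-vert 1.175 y-vert 1.302
tote x max 0.07884837799188112 y -0.07516270889338633 0.07880519558098434
dark pts 2694 x from +end [0.038 0.051 0.06  0.068 0.085] y from -y side [0.008 0.027 0.039 0.054 0.064]
```

Request:
{"api": "step_arm", "payload": {
  "plan": [
    [1, 0, 0, 0, -0.12],
    [1, 0, 0, 0, -0.25],
    [1, 0, 0, 0, -0.25],
    [1, 0, 0, 0, -0.25],
    [1, 0, 0, 0, -0.25]
  ]
}}

```text
time: 28.05
tool_pos: [0.8318, 0.101, 0.5211]
tool_rot: [-2.972, -0.516, -0.238]
contact_force: [-0.1, -0.8, -4.1]
opening: 0.0155
grip_force: 50.0
```

```bash
python3 st.py; sed -i 's/w11.png/w12.png/' tw.py; python3 tw.py
```

```text
28.05 p [0.832 0.101 0.521] q [0.012 0.76  0.037 0.044 1.804 1.798] F [-0.1 -0.8 -4.1] open 0.0155 49.99749183654785
z [ 0.513  0.049 -0.857] tilt 0.541 dir 0.095
outward in tool [ 0.843 -0.163  0.513] up [ 0.494 -0.146 -0.857]
floor n tool [ 0.065  0.002 -0.998] inliers 19874 offset z -0.0432
bar slope y,z [-0.00219779 -0.00141888] [ 0.06510609 -0.06064239]
lean total 0.48 x-vert 1.118 y-vert 1.423
tote x max 0.07914737387195422 y -0.07504379373869394 0.07876775954011996Traceback (most recent call last):
  File "tw.py", line 27, in <module>
    print('dark pts',sel.sum(),'x from +end',np.percentile(xmax-F[sel,0],[1,25,50,75,99]).round(3),'y from -y side',np.percentile(F[sel,1]-ymin,[1,25,50,75,99]).round(3))
                                             ~~~~~~~~~~~~~^^^^^^^^^^^^^^^^^^^^^^^^^^^^^^^
    return _quantile_unchecked(
        a, q, axis, out, overwrite_input, method, keepdims, weights)
    return _ureduce(a,
                    func=_quantile_ureduce_func,
    ...<5 lines>...
                    overwrite_input=overwrite_input,
                    method=method)
    r = func(a, **kwargs)
    result = _quantile(arr,
                       quantiles=q,
    ...<2 lines>...
                       out=out,
                       weights=wgt)
    slices_having_nans = np.isnan(arr[-1, ...])
                                  ~~~^^^^^^^^^
IndexError: index -1 is out of bounds for axis 0 with size 0
```

All knobs have slid out of the wrist view towards −x. Now I'll swing the lean over to −y, then back to balanced.

Request:
{"api": "step_arm", "payload": {
  "plan": [
    [1, 0, 0, 0, 0.12],
    [1, 0, 0, 0, 0.25],
    [1, 0, 0, 0, 0.38],
    [1, 0, 0, 0, 0.5],
    [1, 0, 0, 0, 0.62],
    [1, 0, 0, 0, 0.75],
    [1, 0, 0, 0, 0.75],
    [1, 0, 0, 0, 0.75],
    [1, 0, 0, 0, 0.75],
    [1, 0, 0, 0, 0.65],
    [1, 0, 0, 0, 0.55],
    [1, 0, 0, 0, 0.55],
    [1, 0, 0, 0, 0.55],
    [1, 0, 0, 0, 0.55],
    [1, 0, 0, 0, 0.55],
    [1, 0, 0, 0, 0.55]
  ]
}}

```text
time: 30.1
tool_pos: [0.8318, 0.1009, 0.521]
tool_rot: [-2.722, -0.352, -0.818]
contact_force: [-0.2, -1.3, -4.7]
opening: 0.0158
grip_force: 50.0
```

```bash
sed -i 's/w12.png/w13.png/' tw.py; python3 tw.py 2>&1 | head -6; python3 - <<'E'
from h import *
im,X=snap('scene','s13.png'); T=snap('top','t13.png')
s=T[0][:,:,::-1]
a=cv2.resize(im[0:140,200:400,::-1],(400,280),interpolation=2); b=cv2.resize(s[60:260,180:420],(400,333),interpolation=2)
w=cv2.imread('pics/w13.png'); w=cv2.resize(w,(390,292))
C=np.zeros((600,800,3),np.uint8); C[:280,:400]=a; C[:333-0,400:]=b[:333]; C[300:592,:390]=w
cv2.imwrite('pics/c13.png',C)
E
```

```text
floor n tool [ 0.066 -0.002 -0.998] inliers 19924 offset z -0.0433
bar slope y,z [ 0.00479894 -0.0016494 ] [ 0.06529609 -0.0607146 ]
lean total 0.497 x-vert 1.281 y-vert 1.178
tote x max 0.07823929508583716 y -0.07524654164128919 0.07855644415118539
dark pts 1 x from +end [0.003 0.003 0.003 0.003 0.003] y from -y side [0.067 0.067 0.067 0.067 0.067]
```

View pics/c13.png

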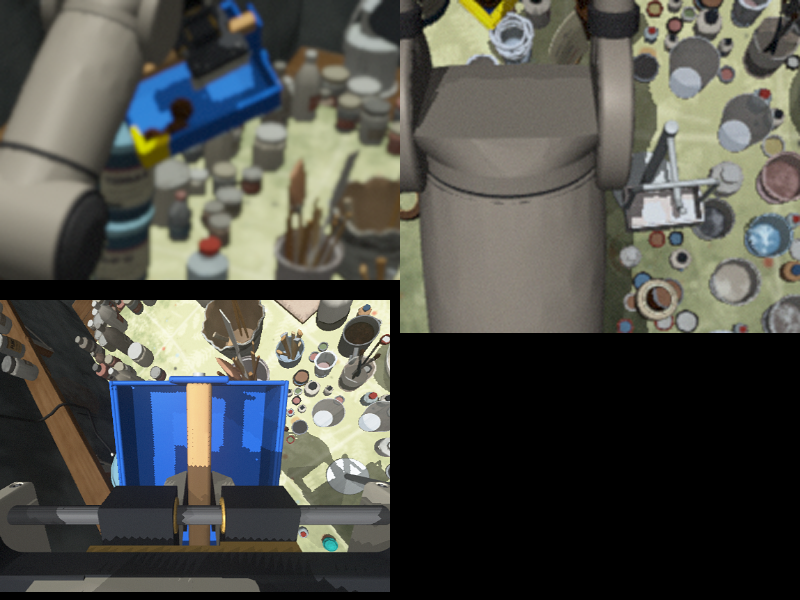

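```bash
python3 - <<'E'
from h import *
s=observe(); im,X=snap('scene'); R=Ro.from_euler('xyz',s['tool_rot']).as_matrix(); p=s['tool_pos']
n=np.array([.066,-.002,-.998]); tx=np.array([1,.005,0]);tx-=n*(tx@n);tx/=np.linalg.norm(tx);ty=np.cross(n,tx)
q=((X-p)@R).reshape(-1,3); c=im.reshape(-1,3).astype(int)
F=np.stack([q@tx+.0205,q@ty-.0015,q@n+.0433+.004],1)
uu=np.tile(np.arange(560),420); vv=np.repeat(np.arange(420),560)
ins=(abs(F[:,0])<.096)&(abs(F[:,1])<.071)&(F[:,2]>.008)&(F[:,2]<.07)
dark=ins&(c[:,2]<c[:,0]+15)&(c.sum(1)<230)
D=F[dark]; print(len(D)); C=np.array([-.096,-.071,.02])
lab=cv2.kmeans(D.astype(np.float32),3,None,(3,50,1e-4),10,2)
for k in range(3):
    m=lab[1].ravel()==k; print(m.sum(),D[m].mean(0).round(3),D[m].min(0).round(3),D[m].max(0).round(3),'d',np.linalg.norm(D[m].mean(0)-C).round(3),'px',uu[dark][m].mean().round(),vv[dark][m].mean().round())
yl=(c[:,0]>150)&(c[:,1]>130)&(c[:,2]<80)&(abs(F[:,0])<.13)&(abs(F[:,1])<.1)&(F[:,2]>-.01)&(F[:,2]<.06); print('cap',F[yl].min(0),F[yl].max(0))
o=np.array([-.1,-.075,0])-[.0205,-.0015,.0473]; w=R@(o[0]*tx+o[1]*ty+o[2]*n)+p; print('under corner world',w)
a=im[40:100,250:350,::-1]; cv2.imwrite('pics/c14.png',cv2.resize(a,(800,480),interpolation=2))
E
```

```text
165
100 [-0.029 -0.039  0.031] [-0.044 -0.061  0.017] [-0.014 -0.021  0.043] d 0.075 px 290.0 56.0
63 [-0.067 -0.059  0.038] [-0.09  -0.066  0.02 ] [-0.043 -0.05   0.052] d 0.036 px 280.0 66.0
2 [0.092 0.065 0.027] [0.089 0.064 0.025] [0.094 0.067 0.03 ] d 0.232 px 315.0 8.0
cap [-0.10438954 -0.08463139  0.03031233] [-0.07823732 -0.04273259  0.05563108]
under corner world [0.73075741 0.13452414 0.41698022]
```

View pics/c14.png

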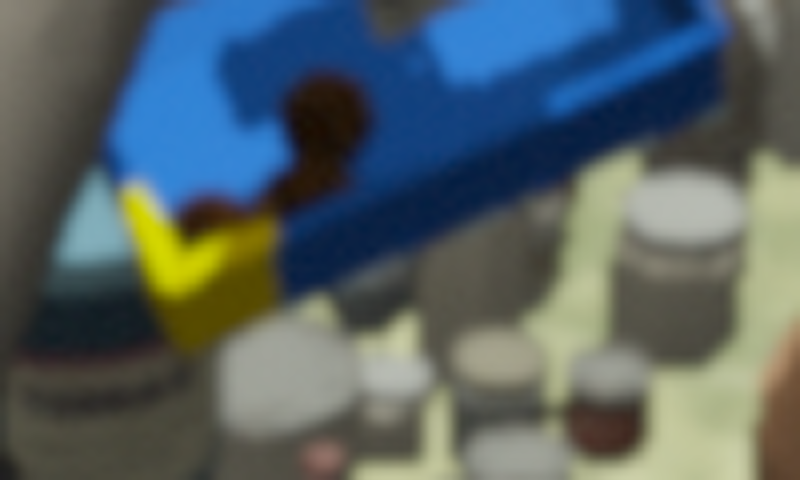

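The close crop shows all three knobs gathered at the yellow cap: (210,210) in the corner, (310,180) beside it and (325,115) against those. My estimate puts the farthest about 75–85 mm from the inner corner, inside the 105 mm limit. The lowest corner is about 0.42 m up. I'll let it settle, check that nothing creeps, and hand in.

Request:
{"api": "step_arm", "payload": {
  "plan": [
    [1, 0, 0, 0, 0],
    [1, 0, 0, 0, 0],
    [1, 0, 0, 0, 0],
    [1, 0, 0, 0, 0],
    [1, 0, 0, 0, 0],
    [1, 0, 0, 0, 0]
  ]
}}

```text
time: 31.05
tool_pos: [0.8318, 0.1009, 0.5211]
tool_rot: [-2.722, -0.352, -0.818]
contact_force: [0.0, -0.3, -4.6]
opening: 0.0154
grip_force: 50.0
```

```bash
python3 - <<'E'
from h import *
a=cv2.imread('pics/s13.png')[:,:,::-1].astype(int); im,_=snap('scene'); print('change in tote area',abs(im[45:85,265:305].astype(int)-a[45:85,265:305]).mean())
s=observe();print(s['time'],abs(s['qvel']).max(),s['grip_force'],s['contact_force'])
print(hand_in())
E
```

```text
change in tote area 0.9045833333333333
31.1 0.00180067180215622 49.99825716018677 [ 0.1820873  -0.0782422  -4.58772242]
the job is handed in; nothing more can be done
None
```

The job is handed in at 31 s, but no verdict came back: by my measurements the basket hangs on the hook, let go, and the tote is held still about 0.42 m up, leaning about 0.5 rad to the yellow corner, with all three knobs gathered there and none spilled.

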